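# Tip the steel ball off the core

## Task

After an abrasion run the clear tube on the sloping cradle holds a sandstone core at its closed end, with the steel ball lying against it. Lift the tube out mouth upward, tip it slowly over the steel bowl until the ball rolls out into the bowl, and stop there so that the core stays at the bottom of the tube; then lay the tube back in its cradle as it was, closed end at the stop. Do not drop the ball on the bench, and do not knock over the glass beaker.

Things in the scene. Friction and masses are not known exactly. Their poses are not given: they have to be found in the camera images.
- tube: clear tube, 120 mm long, 26 mm outside and 21 mm inside diameter, 50 g, blue plug in its closed end. Origin mid-length on its axis; x runs from the mouth (x = -60 mm) to the closed end (+60 mm; bore floor at +52 mm), z up in the cradle. Starts with the mouth 15 deg above level. The ball rolls once the mouth is about 2 deg below level; the core slips at 25 to 35 deg below
- tube_mouth (a point): centre of the tube's open mouth, in its rim plane
- tube_end (a point): centre of the tube's closed end face
- cradle: fixed sloping cradle: base 150 x 62 x 10 mm, two blue 10 mm V-supports 70 mm apart along the tube, stop plate behind the closed end. Origin: centre of the base's underside; z up, x level from the mouth's side to the stop. The tube's middle lies 62 mm above the origin; there, 60 mm along the tube is free for fingers, down to 10 mm above the bench. The tube lifts straight up
- cradle_mouth (a point): where the centre of the tube's mouth is when the tube lies home in the cradle
- cradle_end (a point): where the centre of the tube's closed end is when the tube lies home in the cradle (0.5 mm from the stop plate)
- ball_center (a point): centre of the polished steel ball, 16 mm diameter, 17 g; starts in the tube against the core, its centre 78 mm inside the mouth
- core: brown sandstone core plug, 18 mm diameter, 26 mm long, 15 g, its x axis along its length, origin at its centre; starts against the floor of the tube's bore, its centre at x = +39 mm of the tube
- bowl: loose low steel bowl, 100 mm rim diameter, 36 mm high, inner floor 4 mm above its underside. Origin at the centre of its underside, z up
- beaker_100: loose empty glass beaker, 54 mm across, 70 mm high, a bystander; origin at the centre of its underside, z up
Not all that is in view belongs to the job. Several things look just like the bowl: the one meant starts farthest from the robot's base.

How it is judged:
By the outcome, as a careful person would: the job done as asked, in the order asked, and still so for the second after the job is handed in, with the robot touching nothing.
It also fails if it takes over 58 s, if anything falls off the work surface, if the arm or the gripper's body presses on something with over 40 N, if the wrist force passes 120 N, or if a joint passes its speed limit or range.

## Robot

A 6-joint arm with a two-finger parallel gripper is mounted at the origin on a cart in front of the work surface, level with it; the furniture and walls round the work are solid. World frame = base frame: x ahead of the robot, y to its left, z up, the work surface at z = 0. Lengths are in m, angles in rad, forces in N, time in s.
With the tool pointing down it reaches from about 0.35 to 0.975 m from the base axis. Payload 7.1 kg.
Tool frame: the origin (TCP) lies on the centre line of the jaws, within the pads' length; the fingertips stand 8 mm ahead of it and the grasp point (between the pads) lies 11 mm behind it (bot.tip_extent is the distance from the TCP to the fingertips, in m); z points along the fingers, y is the line along which they close (so a half turn about z gives the same grasp; the last joint's range is limited). The gripper opens to 88 mm and grips with 3 to 60 N. Pads are 20 mm wide; open, the fingers measure 115 mm over their backs; the gripper's body (75 mm by 178 mm) begins 61 mm behind the grasp point.
Start: joints at [-1.162, 0.423, 1.63, -0, 1.089, -0.019], TCP at [0.259, -0.569, 0.231] pointing down, gripper open.
Joint ranges: [-3, 3], [-0.9, 2.11], [0.09, 2.58], [-1.31, 4.45], [0.11, 2.69], [-2.54, 2.54]. Speed limits (rad/s): [2.39, 2.39, 3.01, 3.14, 3.14, 3.14].

## Interface

Orientations are given as a unit quaternion [x, y, z, w].
In Python, from cell import bot gives the robot as it stands.
- The arm moves only by the shell command python3 -m creep 'ROWS' [FORCE]. ROWS is a JSON object of lists of equal length, an entry for each row: "hand": the gripper command: -1 is fully open, 1 is shut, values between are in proportion; "slide": the shift along the tool's x, y, z in cm, a list of three; "angular": the turn, a rotation vector about the tool's x, y, z in degrees, a list of three. A call has 1 to 8 rows; each row is the pose to reach, as a shift and turn from the pose commanded when the call began, along the tool's axes at that moment; what a row does not reach only later rows make up. A row lasts 1/12 s, in which the tool goes at most 41.7 mm and 7.16 degrees, less where a joint would pass 70% of its speed; a pose out of reach is approached as far as the arm can. A call with a gripper value outside its range is refused whole. The fingers move at their own pace and stop on an object; FORCE is the grip in N (left out, the last holds). Time passes only in rows, so rows that repeat a pose let the fingers close. It gives the time, the measured TCP pose, the force, the opening and the grip force at its end, in the units of the state.
- bot.state(): the state, without advancing time (a new reading comes with each control period).
- bot.snapshot(name): name is "side" or "top" or "wrist"; returns the picture (480x640x3 uint8, red, green, blue); there is no depth.
- bot.get_calibration(name): a dict with "fx", "fy", "cx", "cy" (pixels), "R" (3x3) and "t" (3): a world point X has camera coordinates R X + t; the wrist camera has in their place "mount" (4x4, takes a point from camera to tool coordinates, whose origin is the TCP and whose axes are the flange's). Camera axes: x right, y down, z forward; pixel columns grow to the right and rows downward; lengths in m; the calibration is good to about 2 mm. A picture is of the moment at which its call begins: read the wrist's pose just before it. get_calibration takes no time and is no camera call.
- bot.sign_off(): hands the job in; it is judged then, once.
Trained networks look in the newest picture that a camera, given by its name, has taken for a name from the list of things; names that differ only in an ending like _2 or _b are one class to them, and where a whole thing is asked for, a point or a joint stands for the part that bears it (a point fixed in the world has none). Each returns a list of dicts, best first, with "score" (0 to 1); they miss things now and then, are a little off and sometimes report something else, mostly with a low value. They report only what shows in the picture. A call takes as long as a camera call. They do not tell look-alikes from the thing itself.
- bot.find_in(camera, label): "rect" ([left, top, right, bottom] in pixels, round what is visible of it).
- bot.mark_of(camera, label): "xy" ([column, row] in pixels: a listed point, or the origin of a listed thing).
The state is a dict: "time": time; "joint_pos": joint angles; "qvel": joint speeds; "joint_efforts": joint torques, N m; "tool_pos": TCP position; "ee_rot": TCP orientation; "wrist_force": force on the tool from outside, world axes, zero at the start; "torque": the same for the moment, N m; "opening": finger opening in m; "finger_force": force on a finger pad.
Only numpy, scipy, OpenCV 4.12 (cv2) and the standard library are available. Lean on these libraries where they do the work, as an engineer would, in place of code of your own. Each camera call takes 0.05 s, during which the arm holds its last target. There are 200 camera calls.

## Working session

There is one attempt and no reset: what is moved stays moved. The work goes in short steps, Python scripts to look and compute and a shell command to move; the robot and the scene stay as the last step left them, time stands still between calls to the robot, and variables do not carry over. Pictures are saved under pics/ and viewed, at most 10 in all, crops included, and the job is handed in when it is done.

```bash
mkdir -p pics; ls; cat > h.py <<'E'
import numpy as np, cv2
from cell import bot
from scipy.spatial.transform import Rotation as Ro
def snap(n,f):
    im=bot.snapshot(n); cv2.imwrite('pics/'+f,im[:,:,::-1]); return im
def ray(n,uv):
    c=bot.get_calibration(n); R=np.array(c['R']);t=np.array(c['t'])
    d=np.array([(uv[0]-c['cx'])/c['fx'],(uv[1]-c['cy'])/c['fy'],1])
    return -R.T@t, R.T@d
def atz(n,uv,z):
    o,d=ray(n,uv); return o+d*(z-o[2])/d[2]
def proj(n,X):
    c=bot.get_calibration(n); p=np.array(c['R'])@np.array(X)+np.array(c['t'])
    return np.array([c['fx']*p[0]/p[2]+c['cx'],c['fy']*p[1]/p[2]+c['cy']])
def tri(a,b):
    (o1,d1),(o2,d2)=ray(*a),ray(*b)
    s=np.linalg.lstsq(np.c_[d1,-d2],o2-o1,rcond=None)[0]
    p,q=o1+s[0]*d1,o2+s[1]*d2
    return (p+q)/2,np.linalg.norm(p-q)
E
python3 - <<'E'
from h import *
np.set_printoptions(precision=3,suppress=True)
snap('top','t0.png');snap('side','s0.png')
for n in ('top','side'):
    o,_=ray(n,(0,0));print(n,'cam at',o)
    for l in ['tube_mouth','tube_end','tube','cradle','ball_center','core','bowl','beaker_100']:
        print(l,[(np.round(m['xy'],1),round(m['score'],2)) for m in bot.mark_of(n,l)[:4]])
E
```

```text
pics
top cam at [0.437 0.071 1.249]
tube_mouth [(array([303.3, 287.8]), 0.79)]
tube_end [(array([283.8, 239.1]), 0.69), (array([437.6, 275.4]), 0.21)]
tube [(array([296.2, 268.1]), 0.83)]
cradle [(array([299. , 263.5]), 0.77), (array([306.8, 287. ]), 0.5)]
ball_center []
core []
bowl [(array([438.2, 273.9]), 0.9), (array([370.3, 290.3]), 0.59)]
beaker_100 [(array([229.3, 208. ]), 0.73)]
side cam at [0.155 0.95  0.942]
tube_mouth [(array([356.8, 257.5]), 0.56)]
tube_end [(array([304.3, 267.2]), 0.86)]
tube [(array([334. , 267.3]), 0.95)]
cradle [(array([331.6, 280.3]), 0.59)]
ball_center []
core []
bowl [(array([390.7, 200.1]), 0.83)]
beaker_100 [(array([242.8, 316.7]), 0.57)]
```

```bash
python3 -c "
import cv2,numpy as np
a=cv2.imread('pics/t0.png');cv2.imwrite('pics/t0v.png',a)"
```

```text
(no output)
```

View pics/t0.png

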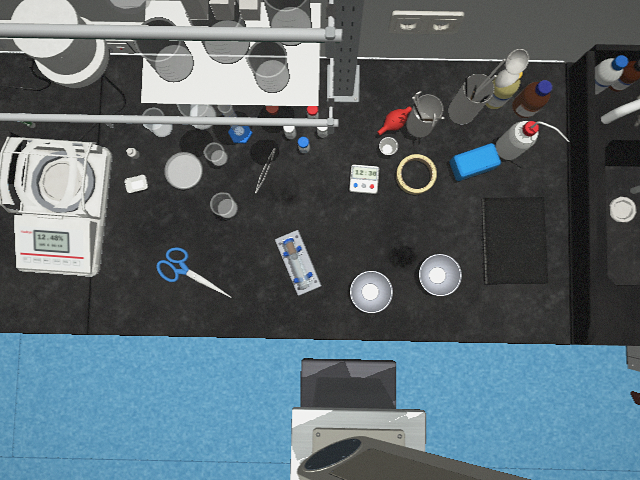

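View pics/s0.png

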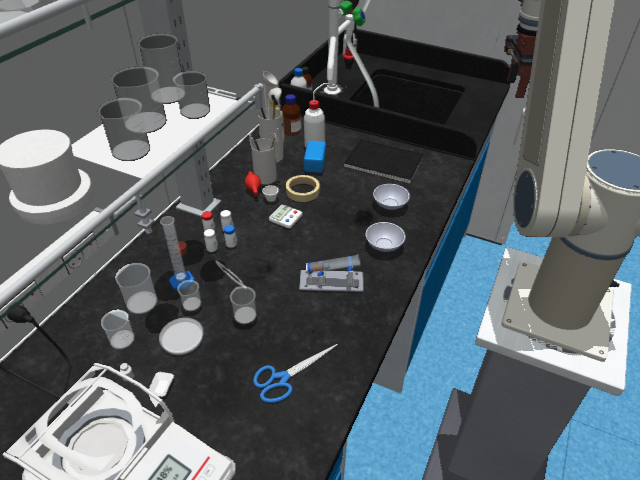

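The top view shows the tube on its cradle (about 283,239 to 303,288), bowls at (371,292) and (440,275), and beakers at (223,205). The closed end, with the blue plug, is at the upper left; the side view agrees.

```bash
python3 - <<'E'
from h import *
np.set_printoptions(precision=4,suppress=True)
print('tri mouth',tri(('top',(303.3,287.8)),('side',(356.8,257.5))))
print('tri end',tri(('top',(283.8,239.1)),('side',(304.3,267.2))))
print('tri tube',tri(('top',(296.2,268.1)),('side',(334,267.3))))
print('mouth/end/tube top', atz('top',(303.3,287.8),.0775),atz('top',(283.8,239.1),.0465),atz('top',(296.2,268.1),.062))
print('cradle top/side',atz('top',(299,263.5),0),atz('side',(331.6,280.3),0))
# bowls: rims by find_in and ellipse centres
for l in ['bowl','beaker_100','tube','cradle']:
  for n in ('top','side'):
    print(l,n,[(np.round(m['rect'],1),round(m['score'],2)) for m in bot.find_in(n,l)[:4]])
for u in [(440,275),(371.5,291.7)]: 
    p=atz('top',u,.036);print('bowl',p,np.hypot(*p[:2]))
print('bowl side',atz('side',(390.7,200.1),0))
print('beaker',atz('top',(229.3,208),0),atz('side',(242.8,316.7),0))
print(bot.state()['ee_rot'],bot.state()['tool_pos'],bot.get_calibration('wrist'))
E
```

```text
tri mouth (array([0.4426, 0.1331, 0.0879]), np.float64(0.007926754387883405))
tri end (array([0.5534, 0.1827, 0.0526]), np.float64(0.0032311737769329216))
tri tube (array([0.4886, 0.1528, 0.0534]), np.float64(0.00905088139059215))
mouth/end/tube top [0.4388 0.1324 0.0775] [0.5525 0.1827 0.0465] [0.484  0.1507 0.062 ]
cradle top/side [0.4978 0.1483 0.    ] [0.5006 0.148  0.    ]
bowl top [(array([347.5, 270.6, 395.7, 313.9]), 0.77), (array([419.1, 253.6, 461.1, 295.2]), 0.57)]
bowl side [(array([376. , 181. , 408.1, 211.9]), 0.61), (array([365. , 220.5, 404.7, 249.7]), 0.61)]
beaker_100 top [(array([210.1, 192.2, 236.3, 219.3]), 0.97)]
beaker_100 side [(array([228.4, 287.3, 259.4, 326.2]), 0.64)]
tube top [(array([285.6, 241.8, 311.5, 291.3]), 0.71)]
tube side [(array([308.9, 257.1, 358.6, 274.5]), 0.55)]
cradle top [(array([275.4, 230.5, 318.7, 295.3]), 0.9)]
cradle side []
bowl [ 0.4752 -0.1876  0.036 ] 0.5109218388443867
bowl [ 0.4328 -0.0264  0.036 ] 0.4336048053808842
bowl side [ 0.4789 -0.2028  0.    ]
beaker [0.6313 0.3233 0.    ] [0.6324 0.3344 0.    ]
[0.9772 0.2123 0.     0.    ] [ 0.2593 -0.5687  0.2307] {'fx': 378.851911633937, 'fy': 378.851911633937, 'cx': 315.5717468938096, 'cy': 238.92421309284316, 'mount': array([[ 0.0007, -0.9666, -0.2562,  0.0702],
       [ 1.    ,  0.0006,  0.0005,  0.0009],
       [-0.0003, -0.2563,  0.9666, -0.1539],
       [ 0.    ,  0.    ,  0.    ,  1.    ]])}
```

```bash
cat >> h.py <<'E'
np.set_printoptions(precision=4,suppress=True)
def delta(target,quat=None):
    s=bot.state();R=Ro.from_quat(s['ee_rot'])
    print('slide cm',R.inv().apply(np.array(target)-s['tool_pos'])*100)
def wray(uv,s):
    c=bot.get_calibration('wrist');M=np.array(c['mount']);R=Ro.from_quat(s['ee_rot']).as_matrix()
    d=np.array([(uv[0]-c['cx'])/c['fx'],(uv[1]-c['cy'])/c['fy'],1])
    return np.array(s['tool_pos'])+R@M[:3,3], R@M[:3,:3]@d
def watz(uv,s,z):
    o,d=wray(uv,s);return o+d*(z-o[2])/d[2]
E
A='[51.4,-56.4,4]'; echo; python3 -m creep '{"hand":[-1,-1,-1,-1,-1,-1,-1,-1],"slide":[[51,-56,4],[51,-56,4],[51,-56,4],[51,-56,4],[51,-56,4],[51,-56,4],[51,-56,4],[51,-56,4]],"angular":[[0,0,0],[0,0,0],[0,0,0],[0,0,0],[0,0,0],[0,0,0],[0,0,0],[0,0,0]]}' 25
python3 -c "
from h import *
delta([.493,.157,.19])"
```

```text
time: 1.97
tool_pos: [0.3614, -0.25, 0.2133]
ee_rot: [0.977, 0.212, 0.0, 0.0]
wrist_force: [0.6, 0.1, -0.4]
opening: 0.0876
finger_force: 0.0
slide cm [ 28.842  -31.591    2.3204]
```

```bash
python3 -m creep '{"hand":[-1,-1,-1,-1,-1,-1,-1,-1],"slide":[[28.2,-31,2.3],[28.2,-31,2.3],[28.2,-31,2.3],[28.2,-31,2.3],[28.2,-31,2.3],[28.2,-31,2.3],[28.2,-31,2.3],[28.2,-31,2.3]],"angular":[[0,0,0],[0,0,0],[0,0,0],[0,0,0],[0,0,0],[0,0,0],[0,0,0],[0,0,0]]}'
python3 -m creep '{"hand":[-1,-1,-1],"slide":[[2,-2,0],[2,-2,0],[2,-2,0]],"angular":[[0,0,0],[0,0,0],[0,0,0]]}'
python3 - <<'E'
from h import *
s=bot.state();print(s['tool_pos'],s['ee_rot'])
im=snap('wrist','w0.png')
for l,z in [('tube_mouth',.0775),('tube_end',.0465),('tube',.062),('cradle',0),('ball_center',.06),('core',.052)]:
    print(l,[(np.round(m['xy'],1),round(m['score'],2),watz(m['xy'],s,z)) for m in bot.mark_of('wrist',l)[:2]])
E
```

```text
time: 2.63
tool_pos: [0.4631, 0.0674, 0.195]
ee_rot: [0.977, 0.212, 0.0, 0.0]
wrist_force: [0.2, -0.2, -0.1]
opening: 0.0878
finger_force: 0.0
time: 2.88
tool_pos: [0.4729, 0.093, 0.1947]
ee_rot: [0.977, 0.214, -0.0, 0.0]
wrist_force: [0.2, -1.3, 0.1]
opening: 0.0879
finger_force: 0.0
[0.4729 0.093  0.1947] [ 0.9769  0.2138 -0.      0.0001]
tube_mouth [(array([254.1, 251.1]), 0.77, array([0.4441, 0.1291, 0.0775])), (array([259.8,  93.1]), 0.6, array([0.5482, 0.1678, 0.0775]))]
tube_end [(array([260.2,  91. ]), 0.92, array([0.551 , 0.1734, 0.0465]))]
tube [(array([260.6, 174.3]), 0.67, array([0.4963, 0.148 , 0.062 ]))]
cradle [(array([267.6, 164.9]), 0.88, array([0.498 , 0.1512, 0.    ]))]
ball_center []
core [(array([254. , 248.9]), 0.43, array([0.437 , 0.1306, 0.052 ]))]
```

View pics/w0.png

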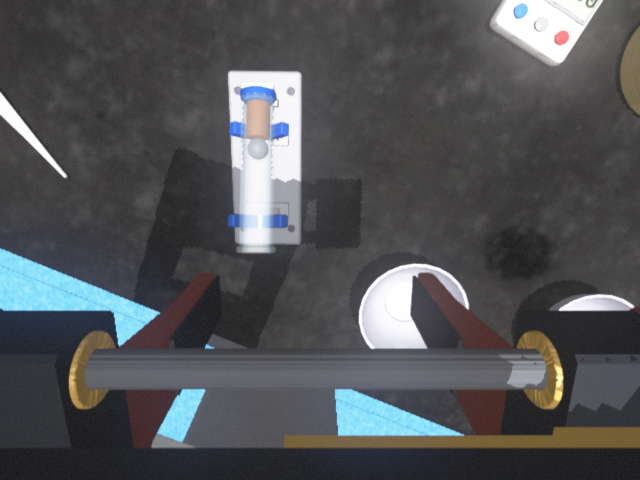

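```bash
python3 - <<'E'
from h import *
s=bot.state()
P=[watz(u,s,.01) for u in [(301,72),(300,243),(229,71)]];d=P[0]-P[1];print(P,np.degrees(np.arctan2(d[1],d[0])),np.linalg.norm(d),np.linalg.norm(P[0]-P[2]))
R=Ro.from_quat(s['ee_rot']).as_matrix();print('toolx yaw',np.degrees(np.arctan2(R[1,0],R[0,0])))
delta([.497,.152,.165])
E
```

```text
[array([0.5803, 0.1519, 0.01  ]), array([0.4455, 0.0932, 0.01  ]), array([0.5564, 0.2065, 0.01  ])] 23.527959197693487 0.1470108809213549 0.059610177449612896
toolx yaw 24.414514741517156
slide cm [ 4.764  -4.5689  2.9953]
```

```bash
python3 -m creep '{"hand":[-1,-1,-1,-1,-1],"slide":[[4.8,-4.5,3],[4.8,-4.5,3],[4.8,-4.5,3],[4.8,-4.5,3],[4.8,-4.5,3]],"angular":[[0,0,0.8],[0,0,0.8],[0,0,0.8],[0,0,0.8],[0,0,0.8]]}'
python3 - <<'E'
from h import *
s=bot.state();print(s['tool_pos'],s['ee_rot'])
im=snap('wrist','w1.png')
for l,z in [('tube_mouth',.0775),('tube_end',.0465),('tube',.062),('cradle',0),('ball_center',.06)]:
    print(l,[(np.round(m['xy'],1),round(m['score'],2),watz(m['xy'],s,z)) for m in bot.mark_of('wrist',l)[:2]])
delta([.498,.1515,.051])
E
```

```text
time: 3.65
tool_pos: [0.4973, 0.1519, 0.1648]
ee_rot: [0.979, 0.205, -0.0, 0.0]
wrist_force: [0.3, -0.1, -0.3]
opening: 0.088
finger_force: 0.0
[0.4973 0.1519 0.1648] [ 0.9787  0.2054 -0.0005  0.0001]
tube_mouth [(array([316., 325.]), 0.73, array([0.4463, 0.1281, 0.0775]))]
tube_end [(array([314.5, 156.3]), 0.62, array([0.5505, 0.175 , 0.0465]))]
tube [(array([318.9, 245.9]), 0.61, array([0.4959, 0.1476, 0.062 ]))]
cradle []
ball_center []
slide cm [-0.0005  0.0556 11.4304]
```

View pics/w1.png

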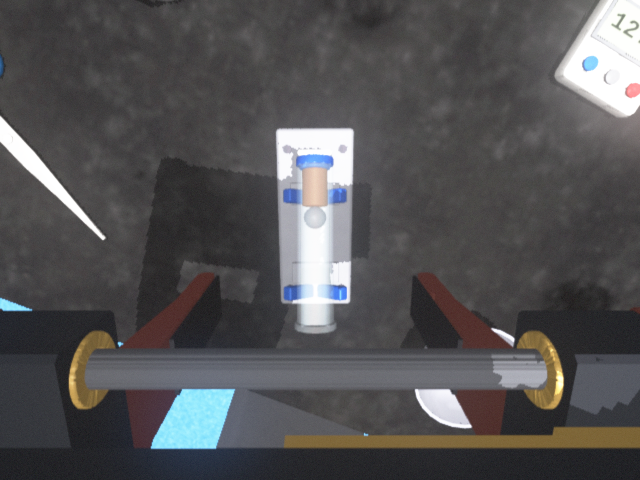

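```bash
python3 -m creep '{"hand":[-1,-1,-1,-1,-1,-1,0.2,0.2],"slide":[[0,0,3],[0,0,6],[0,0,8],[0,0,9.5],[0,0,10.6],[0,0,11.4],[0,0,11.4],[0,0,11.4]],"angular":[[0,0,0],[0,0,0],[0,0,0],[0,0,0],[0,0,0],[0,0,0],[0,0,0],[0,0,0]]}' 10
python3 -m creep '{"hand":[0.3,0.4,0.5,1,1,1,1,1],"slide":[[0,0,0],[0,0,0],[0,0,0],[0,0,0],[0,0,0],[0,0,0],[0,0,0],[0,0,0]],"angular":[[0,0,0],[0,0,0],[0,0,0],[0,0,0],[0,0,0],[0,0,0],[0,0,0],[0,0,0]]}' 20
```

```text
time: 4.62
tool_pos: [0.4979, 0.1525, 0.051]
ee_rot: [0.979, 0.205, 0.0, -0.0]
wrist_force: [-0.2, -0.2, 0.2]
opening: 0.078
finger_force: 0.0
time: 5.28
tool_pos: [0.4976, 0.1526, 0.0509]
ee_rot: [0.979, 0.205, 0.0, -0.0]
wrist_force: [0.7, 1.2, 0.8]
opening: 0.0259
finger_force: 20.0
```

```bash
python3 -m creep '{"hand":[1,1,1,1,1,1,1,1],"slide":[[0,0,-0.2],[0,0,-0.6],[0,0,-1.2],[0,0,-2],[0,0,-3],[0,0,-4.2],[0,0,-5.4],[0,0,-6.6]],"angular":[[0,0,0],[0,0,0],[0,0,0],[0,0,0],[0,0,0],[0,0,0],[0,0,0],[0,0,0]]}' 25
python3 -m creep '{"hand":[1,1,1,1,1,1,1,1],"slide":[[0,0,-1.2],[0,0,-2.2],[0,0,-3.2],[0,0,-4],[0,0,-4.6],[0,0,-5],[0,0,-5],[0,0,-5]],"angular":[[0,0,0],[0,-1,0],[0,-3,0],[0,-5,0],[0,-7,0],[0,-9,0],[0,-10,0],[0,-10,0]]}' 25
python3 - <<'E'
from h import *
s=bot.state();print(s['tool_pos'],s['ee_rot'],s['joint_pos'])
im=snap('wrist','w2.png')
snap('side','s2.png')
x=cv2.imread('pics/s2.png')[200:340,240:440]
cv2.imwrite('pics/c2.png',np.hstack([cv2.resize(x,(400,280)),cv2.resize(cv2.imread('pics/w2.png'),(373,280))]))
E
```

```text
time: 5.95
tool_pos: [0.4978, 0.1526, 0.1184]
ee_rot: [0.979, 0.205, 0.0, -0.0]
wrist_force: [-0.2, 0.2, -0.7]
opening: 0.0255
finger_force: 25.0
time: 6.62
tool_pos: [0.4984, 0.1528, 0.1675]
ee_rot: [0.975, 0.205, -0.085, 0.018]
wrist_force: [-0.3, 0.8, -0.8]
opening: 0.0257
finger_force: 25.0
[0.4984 0.1528 0.1675] [ 0.975   0.2047 -0.0847  0.0179] [ 0.2874  0.435   1.7956 -0.0249  1.0832  1.4578]
```

View pics/c2.png

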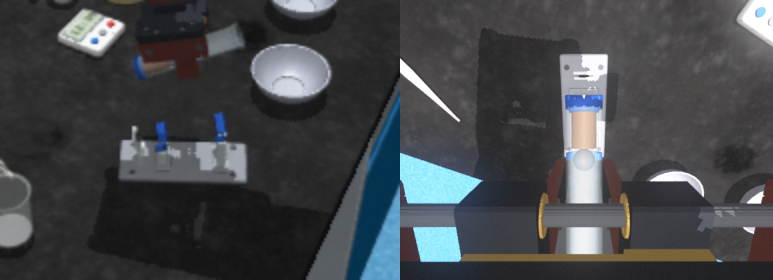

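```bash
cat >> h.py <<'E'
M=np.array([-.058,0,-.0265])
def fr(t,psi=np.radians(23.7)):
    h=np.array([np.cos(psi),np.sin(psi),0]);Z=np.array([0,0,1.]);t=np.radians(t)
    x=np.cos(t)*h+np.sin(t)*Z; z=-np.cos(t)*Z+np.sin(t)*h
    return np.c_[x,np.cross(z,x),z]
def tcp_for(mouth,t): return np.array(mouth)-fr(t)@M
def rel(target,t):
    s=bot.state();R=Ro.from_quat(s['ee_rot']).as_matrix()
    print(t,'slide',R.T@(np.array(target)-s['tool_pos'])*100,'rot',np.degrees(Ro.from_matrix(R.T@fr(t)).as_rotvec()))
h0=fr(0)[:,0]
E
python3 - <<'E'
from h import *
print(atz('side',(391,196),.036))
s=bot.state();print(np.degrees(Ro.from_matrix(Ro.from_quat(s['ee_rot']).as_matrix().T@fr(-10)).as_rotvec()))
b=np.array([.476,-.189,0])
for z in(.13,):
    m=b+.02*h0+[0,0,z]; print(tcp_for(m,-10)); rel(tcp_for(m,-10),-10)
E
```

```text
[ 0.4719 -0.176   0.036 ]
[-0.0024 -0.0188  0.0141]
[ 0.5424 -0.1599  0.0938]
-10 slide [-7.0487 30.4046  8.6466] rot [-0.0024 -0.0188  0.0141]
```

```bash
python3 -m creep '{"hand":[1,1,1,1,1,1,1,1],"slide":[[-0.1,0.3,0],[-0.3,1,0.1],[-0.6,2.2,0.1],[-1.1,3.9,0.2],[-1.7,6,0.3],[-2.3,8.3,0.4],[-2.9,10.6,0.5],[-3.5,12.9,0.6]],"angular":[[0,0,0],[0,0,0],[0,0,0],[0,0,0],[0,0,0],[0,0,0],[0,0,0],[0,0,0]]}'
python3 -m creep '{"hand":[1,1,1,1,1,1,1,1],"slide":[[-0.6,2.3,0.1],[-1.2,4.6,0.2],[-1.9,6.9,0.3],[-2.5,9.2,0.4],[-3.1,11.4,0.5],[-3.6,13.2,0.6],[-4,14.7,0.7],[-4.4,16,0.8]],"angular":[[0,0,0],[0,0,0],[0,0,0],[0,0,0],[0,0,0],[0,0,0],[0,0,0],[0,0,0]]}'
python3 -m creep '{"hand":[1,1,1,1],"slide":[[-0.2,0.8,0],[-0.4,1.3,0],[-0.4,1.5,0],[-0.4,1.5,0]],"angular":[[0,0,0],[0,0,0],[0,0,0],[0,0,0]]}'
python3 - <<'E'
from h import *
s=bot.state();print(s['tool_pos'],s['ee_rot'])
snap('wrist','w3.png');snap('side','s3.png');snap('top','t3.png')
for n in('top','side'):
  for l in ['bowl','tube_mouth','tube_end']:
    print(n,l,[(np.round(m['xy'],1),round(m['score'],2)) for m in bot.mark_of(n,l)[:3]],[(np.round(m['rect'],1),round(m['score'],2)) for m in bot.find_in(n,l)[:3]])
R=Ro.from_quat(s['ee_rot']).as_matrix();m=s['tool_pos']+R@M;e=s['tool_pos']+R@np.array([.058,0,.0045]);print('mouth',m,e)
for n in('top','side'):
    print(proj(n,m),proj(n,e)); print([proj(n,[.476+a,-.189+c,.036]) for a,c in((.05,0),(-.05,0),(0,.05),(0,-.05),(0,0))])
s=cv2.imread('pics/s3.png')[120:280,320:480];t=cv2.imread('pics/t3.png')[200:340,360:500]
cv2.imwrite('pics/c3.png',np.hstack([cv2.resize(s,(400,400)),cv2.resize(t,(400,400))]))
E
```

```text
time: 7.38
tool_pos: [0.5168, 0.018, 0.167]
ee_rot: [0.975, 0.205, -0.085, 0.018]
wrist_force: [0.7, 0.2, -0.3]
opening: 0.0259
finger_force: 25.0
time: 8.05
tool_pos: [0.5401, -0.1463, 0.1667]
ee_rot: [0.975, 0.204, -0.085, 0.018]
wrist_force: [0.8, 0.3, -0.4]
opening: 0.0259
finger_force: 25.0
time: 8.38
tool_pos: [0.5429, -0.1596, 0.1675]
ee_rot: [0.975, 0.205, -0.085, 0.018]
wrist_force: [0.2, 0.4, -0.8]
opening: 0.0257
finger_force: 25.0
[ 0.5429 -0.1596  0.1675] [ 0.9749  0.2047 -0.0853  0.0178]
top bowl [(array([368.9, 291.5]), 0.63)] [(array([351.9, 270.5, 394.2, 316.4]), 0.71)]
top tube_mouth [] []
top tube_end [] []
side bowl [(array([390.6, 204.8]), 0.72), (array([383.7, 243.9]), 0.57), (array([341.9, 154.8]), 0.5)] [(array([365.2, 224.9, 406.9, 250.3]), 0.7), (array([375.3, 181.1, 406.5, 210.2]), 0.64), (array([299.7, 256.6, 362.6, 290.6]), 0.64)]
side tube_mouth [(array([390.8, 139.4]), 0.87)] [(array([344.6, 136.2, 391.2, 162. ]), 0.86)]
side tube_end [(array([341.9, 156.2]), 0.66), (array([367.9, 150.3]), 0.36)] [(array([342.5, 137.6, 389.5, 157.6]), 0.92)]
mouth [ 0.4948 -0.1807  0.2036] [ 0.5945 -0.1369  0.153 ]
[454.1639 263.0658] [428.1118 217.6425]
[array([440.6062, 253.5666]), array([440.5432, 295.9323]), array([419.3905, 274.2745]), array([461.7701, 275.0836]), array([440.5748, 274.6789])]
[389.5229 140.4466] [345.7989 156.0524]
[array([374.2432, 188.0563]), array([408.5757, 197.9732]), array([384.8474, 203.2661]), array([397.3302, 183.1197]), array([391.2311, 192.9632])]
```

View pics/c3.png

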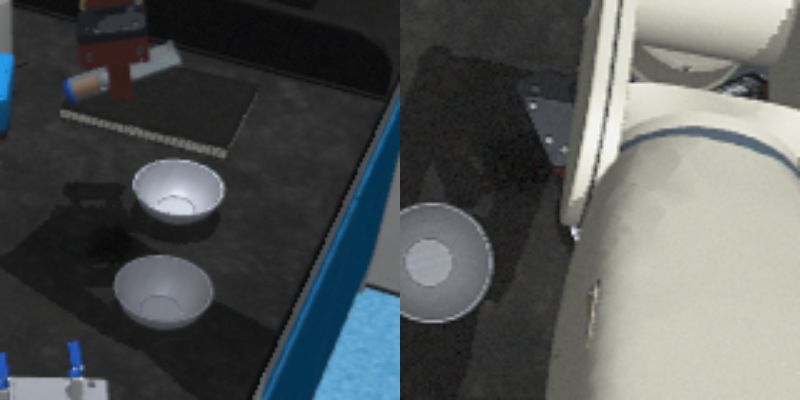

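```bash
python3 - <<'E'
from h import *
b=np.array([.476,-.189,0])
m=b+.02*h0
for z,t in((.15,-10),(.10,-3),(.066,5),(.066,12)):
    rel(tcp_for(m+[0,0,z],t),t)
E
```

```text
-10 slide [ 0.88   -0.0001  5.2895] rot [0.0011 0.0002 0.0106]
-3 slide [2.0279 0.     9.487 ] rot [0.0004 7.0002 0.0107]
5 slide [ 2.8269  0.0001 11.9704] rot [-0.0003 15.0002  0.0107]
12 slide [ 2.909   0.0002 11.1962] rot [-0.001  22.0002  0.0107]
```

```bash
python3 -m creep '{"hand":[1,1,1,1,1,1,1,1],"slide":[[0.1,0,0.4],[0.2,0,1.4],[0.5,0,2.9],[0.8,0,4.6],[1.2,0,6.4],[1.6,0,8],[1.9,0,9.1],[2,0,9.5]],"angular":[[0,0,0],[0,0,0],[0,1,0],[0,2,0],[0,3.5,0],[0,5,0],[0,6.3,0],[0,7,0]]}'
python3 - <<'E'
from h import *
b=np.array([.476,-.189,0])
m=b+.02*h0
for z,t in((.066,5),(.066,12)):
    rel(tcp_for(m+[0,0,z],t),t)
E
```

```text
time: 9.8
tool_pos: [0.544, -0.158, 0.0678]
ee_rot: [0.978, 0.205, -0.027, 0.004]
wrist_force: [-0.5, -0.0, -1.5]
opening: 0.0258
finger_force: 25.0
5 slide [0.6627 0.1135 2.286 ] rot [-0.1423  8.118  -0.0067]
12 slide [0.837  0.1116 1.5272] rot [-0.1419 15.118  -0.0154]
```

```bash
cat >> h.py <<'E'
def relc(p0,t0,p1,t1): print(t1,'slide',fr(t0).T@(p1-p0)*100,'rot y',t1-t0)
mo=np.array([.476,-.189,0])+.02*h0
E
python3 - <<'E'
from h import *
p0=tcp_for(mo+[0,0,.10],-3)
for t in (0,5,13): relc(p0,-3,tcp_for(mo+[0,0,.066],t),t)
p0=tcp_for(mo+[0,0,.066],13)
for t in (17,21,25,28): relc(p0,13,tcp_for(mo+[0,0,.066],t),t)
E
```

```text
0 slide [ 0.3087 -0.      3.0882] rot y 3
5 slide [0.4903 0.     2.5623] rot y 8
13 slide [0.6837 0.     1.694 ] rot y 16
17 slide [ 0.1707 -0.     -0.411 ] rot y 4
21 slide [ 0.3124 -0.     -0.833 ] rot y 8
25 slide [ 0.4242 -0.     -1.2638] rot y 12
28 slide [ 0.4882 -0.     -1.5914] rot y 15
```

Lower, then tilt to about level (mouth still 2° up).

```bash
python3 -m creep '{"hand":[1,1,1,1,1,1,1,1],"slide":[[0.1,0,1],[0.3,0,2.1],[0.3,0,2.8],[0.4,0,2.8],[0.5,0,2.6],[0.6,0,2.3],[0.6,0,1.9],[0.7,0,1.7]],"angular":[[0,1,0],[0,2,0],[0,4,0],[0,6,0],[0,8,0],[0,11,0],[0,14,0],[0,16,0]]}'
python3 -m creep '{"hand":[1,1],"slide":[[0,0,0],[0,0,0]],"angular":[[0,0,0],[0,0,0]]}'
python3 - <<'E'
from h import *
s=bot.state();R=Ro.from_quat(s['ee_rot']).as_matrix();print('mouth',s['tool_pos']+R@M,mo,'tilt',np.degrees(np.arcsin(R[2,0])))
snap('wrist','w4.png');snap('side','s4.png')
s=cv2.imread('pics/s4.png')[140:240,320:440]
cv2.imwrite('pics/c4.png',np.hstack([cv2.resize(s,(480,400)),cv2.resize(cv2.imread('pics/w4.png')[:,120:504],(320,400))]))
E
```

```text
time: 10.47
tool_pos: [0.5511, -0.1561, 0.0533]
ee_rot: [0.972, 0.204, 0.112, -0.023]
wrist_force: [-0.6, -0.0, -0.9]
opening: 0.0258
finger_force: 25.0
time: 10.63
tool_pos: [0.5512, -0.1562, 0.0531]
ee_rot: [0.973, 0.204, 0.11, -0.023]
wrist_force: [-0.1, -0.4, -0.5]
opening: 0.0259
finger_force: 25.0
mouth [ 0.494  -0.1813  0.066 ] [ 0.4943 -0.181   0.    ] tilt 12.944325744255368
```

View pics/c4.png

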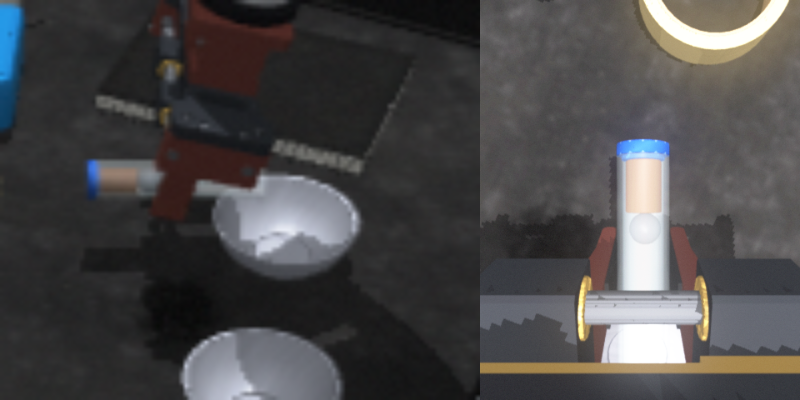

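Tube is nearly level with its mouth inside the bowl's rim, and the ball is still against the core. Tip slowly to mouth −5°.

```bash
python3 -m creep '{"hand":[1,1,1,1,1,1,1,1],"slide":[[0.04,0,-0.1],[0.09,0,-0.2],[0.13,0,-0.3],[0.17,0,-0.41],[0.2,0,-0.51],[0.24,0,-0.62],[0.26,0,-0.68],[0.28,0,-0.73]],"angular":[[0,1,0],[0,2,0],[0,3,0],[0,4,0],[0,5,0],[0,6,0],[0,6.5,0],[0,7,0]]}'
python3 -m creep '{"hand":[1,1,1,1,1,1,1,1],"slide":[[0,0,0],[0,0,0],[0,0,0],[0,0,0],[0,0,0],[0,0,0],[0,0,0],[0,0,0]],"angular":[[0,0,0],[0,0,0],[0,0,0],[0,0,0],[0,0,0],[0,0,0],[0,0,0],[0,0,0]]}'
python3 - <<'E'
from h import *
snap('wrist','w5.png');snap('side','s5.png')
for n in ('wrist','side'):
  for l in ('ball_center','core'): print(n,l,[(np.round(m['xy'],1),round(m['score'],2)) for m in bot.mark_of(n,l)[:3]])
s=cv2.imread('pics/s5.png')[140:240,320:440]
cv2.imwrite('pics/c5.png',np.hstack([cv2.resize(s,(480,400)),cv2.resize(cv2.imread('pics/w5.png')[:,120:504],(320,400))]))
E
```

```text
time: 11.4
tool_pos: [0.5528, -0.1553, 0.0608]
ee_rot: [0.964, 0.203, 0.17, -0.036]
wrist_force: [0.1, 0.6, -1.4]
opening: 0.0259
finger_force: 25.0
time: 12.07
tool_pos: [0.5524, -0.1555, 0.0608]
ee_rot: [0.964, 0.202, 0.17, -0.036]
wrist_force: [0.0, 0.4, -1.4]
opening: 0.0259
finger_force: 25.0
wrist ball_center []
wrist core []
side ball_center []
side core []
```

View pics/c5.png

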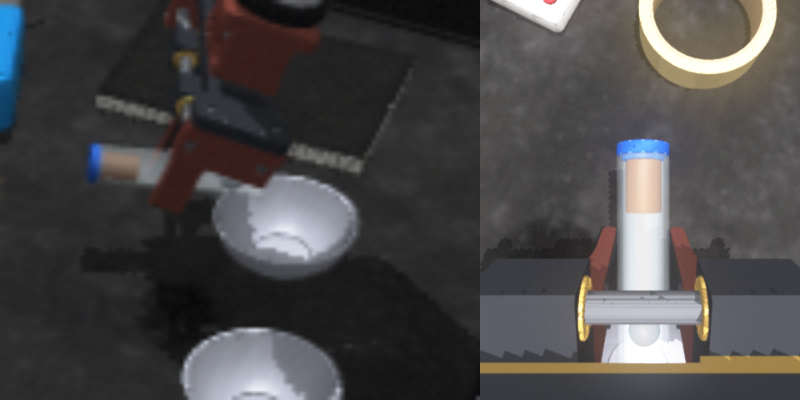

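The ball has left the core (core still at the bottom). Something round shows near the mouth (crop 645,333), not clearly in the bowl yet. I'll tip slightly more and wait.

```bash
python3 -m creep '{"hand":[1,1,1,1,1,1,1,1],"slide":[[0.03,0,-0.11],[0.06,0,-0.21],[0.09,0,-0.32],[0.11,0,-0.43],[0.11,0,-0.43],[0.11,0,-0.43],[0.11,0,-0.43],[0.11,0,-0.43]],"angular":[[0,1,0],[0,2,0],[0,3,0],[0,4,0],[0,4,0],[0,4,0],[0,4,0],[0,4,0]]}'
python3 - <<'E'
from h import *
w5=cv2.imread('pics/w5.png')
snap('wrist','w6.png');snap('side','s6.png')
s=bot.state();R=Ro.from_quat(s['ee_rot']).as_matrix();c=bot.get_calibration('wrist');Mt=np.array(c['mount'])
def pt(p):
    q=Mt[:3,:3].T@(p-Mt[:3,3]);return c['fx']*q[0]/q[2]+c['cx'],c['fy']*q[1]/q[2]+c['cy']
a=M;u=np.array([.058,0,.0155])/.06
print('ball at 0,10 mm in mouth',pt(M),pt(M+np.array([.0097,0,.0026])),'bowl floor',pt(R.T@(np.array([.476,-.189,.012])-s['tool_pos'])))
x=cv2.imread('pics/s6.png')[140:240,320:440]
f=lambda n:cv2.resize(cv2.imread(n)[340:440,240:400],(400,250))
cv2.imwrite('pics/c6.png',np.hstack([cv2.resize(x,(400,500)),np.vstack([f('pics/w5.png'),f('pics/w6.png')])]))
E
```

```text
time: 13.03
tool_pos: [0.5522, -0.1557, 0.0653]
ee_rot: [0.957, 0.201, 0.203, -0.043]
wrist_force: [-0.8, 0.3, -0.8]
opening: 0.0257
finger_force: 25.0
ball at 0,10 mm in mouth (np.float64(313.2404375528781), np.float64(460.7700932149156)) (np.float64(313.2587612468297), np.float64(436.3224035808189)) bowl floor (np.float64(313.64753413875394), np.float64(457.81280579553174))
```

View pics/c6.png

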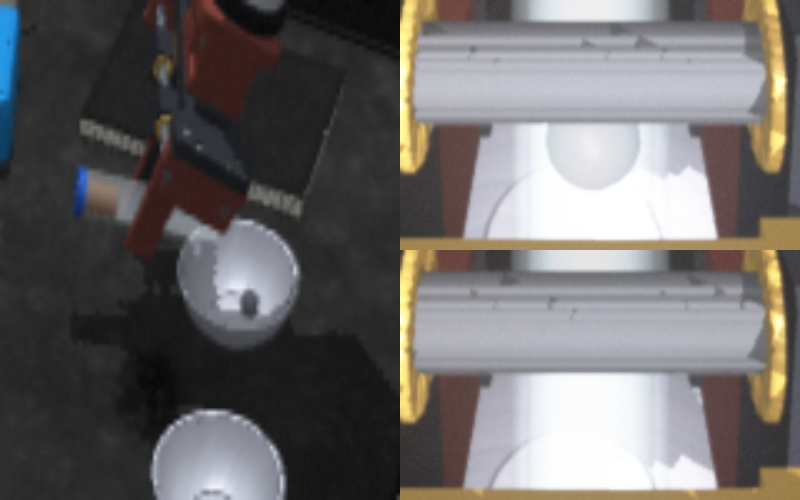

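The ball is in the bowl (crop 248,300) and the core is still against the plug. Now returning the tube.

```bash
python3 - <<'E'
from h import *
rel([.5522,-.1557,.17],0)
rel([.4977,.1525,.17],0)
im2=cv2.imread('pics/w2.png');im6=cv2.imread('pics/w6.png')
for im in(im2,im6):
    h=cv2.cvtColor(im,cv2.COLOR_BGR2HSV);m=cv2.inRange(h,(100,150,80),(125,255,255));m[:, :270]=0;m[:,370:]=0;m[230:]=0;m[:130]=0
    y,x=np.nonzero(m);print(x.mean(),x.min(),x.max(),y.min(),y.max())
E
```

```text
0 slide [ 4.2554  0.015  -9.5671] rot [  0.0037 -23.997    0.031 ]
0 slide [ 11.0301 -30.3925  -6.5571] rot [  0.0037 -23.997    0.031 ]
314.90562613430126 284 347 163 184
314.5920745920746 284 346 167 185
```

```bash
python3 -m creep '{"hand":[1,1,1,1,1,1,1,1],"slide":[[0.1,0,-0.4],[0.4,0,-1.2],[0.9,0,-2.4],[1.6,0,-4],[2.4,0,-5.8],[3.1,0,-7.4],[3.8,0,-8.8],[4.3,0,-9.6]],"angular":[[0,0,0],[0,-1,0],[0,-3,0],[0,-7,0],[0,-12,0],[0,-17,0],[0,-21,0],[0,-24,0]]}'
python3 -m creep '{"hand":[1,1,1],"slide":[[0,0,0],[0,0,0],[0,0,0]],"angular":[[0,0,0],[0,0,0],[0,0,0]]}'
python3 - <<'E'
from h import *
rel([.4977,.1525,.13],0)
snap('wrist','w7.png')
for k in '24567':
    im=cv2.imread(f'pics/w{k}.png')
    h=cv2.cvtColor(im,cv2.COLOR_BGR2HSV);m=cv2.inRange(h,(100,150,60),(125,255,255));c=m[130:230,305:325]
    y,x=np.nonzero(c);print(k,y.min()+130,y.max()+130,len(y))
E
```

```text
time: 13.8
tool_pos: [0.5541, -0.1562, 0.1739]
ee_rot: [0.979, 0.205, -0.0, 0.003]
wrist_force: [0.9, 1.1, -1.2]
opening: 0.0261
finger_force: 25.0
time: 14.05
tool_pos: [0.551, -0.1552, 0.1694]
ee_rot: [0.979, 0.205, -0.0, -0.001]
wrist_force: [-0.4, -0.5, -0.4]
opening: 0.0257
finger_force: 25.0
0 slide [  7.4985 -30.3135   3.9797] rot [-0.0827  0.0155  0.0095]
2 164 181 321
4 167 181 83
5 167 182 197
6 167 182 271
7 167 181 276
```

No slip in the grip. Carry back over the cradle.

```bash
python3 -m creep '{"hand":[1,1,1,1,1,1,1,1],"slide":[[0.1,-0.3,0],[0.3,-1,0],[0.5,-2.2,0],[1,-3.9,0],[1.5,-6,0],[2.1,-8.3,0],[2.6,-10.6,0],[3.2,-12.9,0]],"angular":[[0,0,0],[0,0,0],[0,0,0],[0,0,0],[0,0,0],[0,0,0],[0,0,0],[0,0,0]]}'
python3 -m creep '{"hand":[1,1,1,1,1,1,1,1],"slide":[[0.6,-2.3,0],[1.1,-4.6,0],[1.7,-6.9,0],[2.3,-9.2,0],[2.8,-11.4,0],[3.3,-13.2,0],[3.6,-14.7,0],[4,-16,0]],"angular":[[0,0,0],[0,0,0],[0,0,0],[0,0,0],[0,0,0],[0,0,0],[0,0,0],[0,0,0]]}'
python3 -m creep '{"hand":[1,1,1,1,1],"slide":[[0.2,-0.8,0],[0.3,-1.2,0],[0.3,-1.4,0],[0.3,-1.4,0],[0.3,-1.4,0]],"angular":[[0,0,0],[0,0,0],[0,0,0],[0,0,0],[0,0,0]]}'
python3 - <<'E'
from h import *
rel([.4977,.1525,.0509],0)
E
```

```text
time: 14.77
tool_pos: [0.5284, -0.0228, 0.1702]
ee_rot: [0.979, 0.205, -0.0, -0.0]
wrist_force: [0.4, 0.1, -1.0]
opening: 0.026
finger_force: 25.0
time: 15.43
tool_pos: [0.5004, 0.1397, 0.1702]
ee_rot: [0.979, 0.206, -0.0, -0.0]
wrist_force: [0.1, -0.7, -1.3]
opening: 0.0257
finger_force: 25.0
time: 15.85
tool_pos: [0.4989, 0.1516, 0.1704]
ee_rot: [0.979, 0.205, -0.0, 0.0]
wrist_force: [-0.8, -0.3, -0.4]
opening: 0.0256
finger_force: 25.0
0 slide [-0.0782 -0.1299 11.9504] rot [ 0.0042  0.0064 -0.0078]
```

```bash
python3 -m creep '{"hand":[1,1,1,1,1,1,1,1],"slide":[[-0.1,-0.1,0.6],[-0.1,-0.1,2],[-0.1,-0.13,4],[-0.1,-0.13,6.2],[-0.1,-0.13,8],[-0.1,-0.13,9.4],[-0.1,-0.13,10],[-0.1,-0.13,10]],"angular":[[0,0,0],[0,0,0],[0,0,0],[0,0,0],[0,0,0],[0,0,0],[0,0,0],[0,0,0]]}'
python3 -m creep '{"hand":[1,1],"slide":[[0,0,0],[0,0,0]],"angular":[[0,0,0],[0,0,0]]}'
python3 - <<'E'
from h import *
rel([.4977,.1525,.0509],0)
E
```

```text
time: 16.52
tool_pos: [0.4966, 0.1521, 0.0689]
ee_rot: [0.979, 0.205, -0.002, 0.0]
wrist_force: [-0.9, -0.0, -0.1]
opening: 0.0258
finger_force: 25.0
time: 16.68
tool_pos: [0.4982, 0.1528, 0.0711]
ee_rot: [0.979, 0.205, 0.001, -0.0]
wrist_force: [0.9, -0.2, 0.6]
opening: 0.0256
finger_force: 25.0
0 slide [-0.0618  0.0066  2.0242] rot [ 0.0106 -0.0725 -0.0066]
```

```bash
python3 -m creep '{"hand":[1,1,1,1,1,1,1,1],"slide":[[-0.04,0,0.4],[-0.04,0,0.8],[-0.04,0,1.2],[-0.04,0,1.5],[-0.04,0,1.75],[-0.04,0,1.9],[-0.04,0,1.95],[-0.04,0,1.95]],"angular":[[0,0,0],[0,0,0],[0,0,0],[0,0,0],[0,0,0],[0,0,0],[0,0,0],[0,0,0]]}'
python3 -m creep '{"hand":[1,1],"slide":[[0,0,0],[0,0,0]],"angular":[[0,0,0],[0,0,0]]}'
python3 - <<'E'
from h import *
rel([.4977,.1525,.0509],0)
E
```

```text
time: 17.35
tool_pos: [0.4972, 0.1525, 0.051]
ee_rot: [0.979, 0.206, -0.0, 0.0]
wrist_force: [-0.3, -1.4, 2.3]
opening: 0.0261
finger_force: 25.0
time: 17.52
tool_pos: [0.4972, 0.1525, 0.051]
ee_rot: [0.979, 0.206, -0.0, 0.0]
wrist_force: [-0.5, -2.4, 2.4]
opening: 0.0257
finger_force: 25.0
0 slide [0.0448 0.0235 0.0097] rot [0.01   0.0077 0.0227]
```

```bash
python3 -m creep '{"hand":[1,1,0.4,0.3,0.2,0,-0.5,-1],"slide":[[0.03,0,0],[0.03,0,0],[0.03,0,0],[0.03,0,0],[0.03,0,0],[0.03,0,0],[0.03,0,0],[0.03,0,0]],"angular":[[0,0,0],[0,0,0],[0,0,0],[0,0,0],[0,0,0],[0,0,0],[0,0,0],[0,0,0]]}'
python3 -m creep '{"hand":[-1,-1,-1,-1,-1,-1,-1,-1],"slide":[[0,0,0],[0,0,0],[0,0,0],[0,0,-1],[0,0,-3],[0,0,-6],[0,0,-9],[0,0,-11.4]],"angular":[[0,0,0],[0,0,0],[0,0,0],[0,0,0],[0,0,0],[0,0,0],[0,0,0],[0,0,0]]}'
python3 -m creep '{"hand":[-1,-1],"slide":[[0,0,0],[0,0,0]],"angular":[[0,0,0],[0,0,0]]}'
python3 - <<'E'
from h import *
s=bot.state();print(s['tool_pos'])
snap('wrist','w8.png');snap('side','s8.png')
for l,z in [('tube_mouth',.0775),('tube_end',.0465)]:
    print(l,[(np.round(m['xy'],1),round(m['score'],2),watz(m['xy'],s,z)) for m in bot.mark_of('wrist',l)[:2]])
f=lambda n:cv2.resize(cv2.imread(n)[110:340,240:400],(278,400))
cv2.imwrite('pics/c8.png',np.hstack([f('pics/w1.png'),f('pics/w8.png'),cv2.resize(cv2.imread('pics/s8.png')[170:330,220:420],(240,400))]))
E
```

```text
time: 18.18
tool_pos: [0.4975, 0.1529, 0.0509]
ee_rot: [0.979, 0.205, 0.0, -0.0]
wrist_force: [0.4, -0.1, 0.7]
opening: 0.052
finger_force: 0.0
time: 18.85
tool_pos: [0.4977, 0.1529, 0.1675]
ee_rot: [0.979, 0.205, 0.001, -0.0]
wrist_force: [-0.0, -0.7, 0.2]
opening: 0.088
finger_force: 0.0
time: 19.02
tool_pos: [0.4984, 0.153, 0.1668]
ee_rot: [0.979, 0.205, 0.002, -0.0]
wrist_force: [-0.1, -0.6, -0.9]
opening: 0.0879
finger_force: 0.0
[0.4984 0.153  0.1668]
tube_mouth [(array([313.6, 325.6]), 0.63, array([0.4459, 0.1303, 0.0775]))]
tube_end [(array([316.5, 160.7]), 0.77, array([0.5498, 0.1738, 0.0465]))]
```

View pics/c8.png

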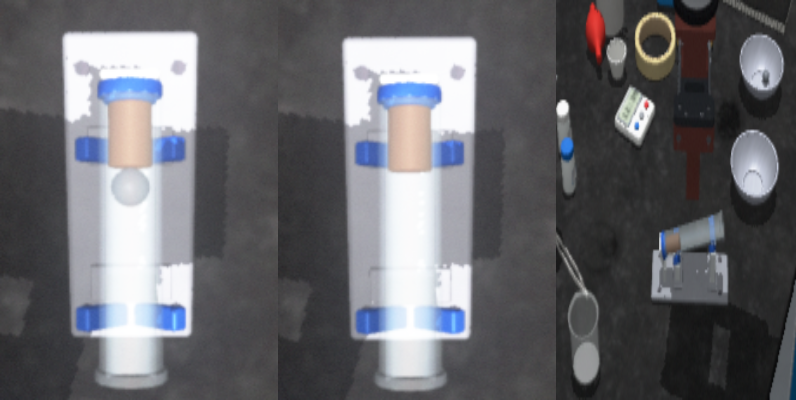

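The tube lies in the cradle as before, with the plug at the same distance from the base edge. The core is at the bottom, the ball is in the far bowl, and the beaker is standing.

```bash
python3 -c "
from cell import bot
print(bot.sign_off())"
```

```text
the job is handed in; nothing more can be done
None
```

The ball is in the far steel bowl, the core is still at the bottom of the tube, the tube is back in its cradle with the closed end at the stop, the beaker is still standing, and the job was handed in at about 19 s.

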